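# Index the reducer slide to its far station

### The arm

A 6-joint arm with a two-finger parallel gripper is mounted at the origin on a cart in front of the work surface, level with it; the furniture and walls round the work are solid. World frame = base frame: x ahead of the robot, y to its left, z up, the work surface at z = 0. Lengths are in mm, angles in rad, forces in N, time in s.
With the tool pointing down it reaches from about 300 to 775 mm from the base axis. Payload 14.6 kg.
Tool frame: the origin (TCP) lies at the very end of the fingers, on their centre line; the grasp point (between the pads) lies 19 mm behind it; z points along the fingers, y is the line along which they close (so a half turn about z gives the same grasp; the last joint's range is limited). The gripper opens to 94 mm and grips with 3 to 60 N. Pads are 16 mm wide; open, the fingers measure 119 mm over their backs; the gripper's body (75 mm by 177 mm) begins 78 mm behind the grasp point.
Start: joints at [1.172, 0.3, 1.521, -0, 1.321, -0.067], TCP at [179.157, 519.992, 205.446] pointing down, gripper open.
Joint ranges: [-3.03, 3.03], [-0.79, 2.21], [0.23, 2.52], [-1.04, 4.18], [0, 3.07], [-2.55, 2.55]. Speed limits (rad/s): [2.22, 2.22, 2.57, 3.14, 3.14, 3.14].

### API

Orientations are given as [roll, pitch, yaw] about the fixed x, y, z axes, in that order (R = Rz(yaw) Ry(pitch) Rx(roll)).
In Python, from cell import manip, camera, get_calibration gives the robot as it stands. The module is installed in compiled form; this text tells all that it offers.
- The arm moves only by the tool jog_arm, never from a script. Its argument "plan" is one flat list of numbers, 6 for each row, row after row: the shift along the world's x, y, z in m, then the turn, a rotation vector about the world's x, y, z in degrees. A call has 1 to 20 rows; each row is the pose to reach, as a shift and turn from the pose commanded when the call began; what a row does not reach only later rows make up. A row lasts 1/10 s, in which the tool goes at most 50 mm and 8.59 degrees, less where a joint would pass 70% of its speed; a pose out of reach is approached as far as the arm can. A call with a gripper value outside its range is refused whole. "claw" is the finger opening in m, from 0 to 0.094, set as the call begins (left out, the last holds). The fingers move at their own pace and stop on an object; "force" is the grip in N (left out, the last holds). Time passes only in rows, so rows that repeat a pose let the fingers close. It gives the time, the measured TCP pose, the force, the opening and the grip force at its end, in the units of the state.
- manip.read_state(): the state, without advancing time (a new reading comes with each control period).
- camera(name): name is "side" or "top"; returns (picture, depth): 384x512x3 uint8, red, green, blue; 384x512 float32, mm along the optical axis (not along the pixel's ray), 0 where there is no reading.
- get_calibration(name): a dict with "fx", "fy", "cx", "cy" (pixels), "origin" and "attitude" of the camera in the world. Camera axes: x right, y down, z forward; pixel columns grow to the right and rows downward; lengths in mm; the calibration is good to about 2 mm. A picture is of the moment at which its call begins. get_calibration takes no time and is no camera call.
- manip.sign_off(): hands the job in; it is judged then, once.
The state is a dict: "clock": time; "joints": joint angles; "qd": joint speeds; "effort": joint torques, N m; "eef_pos": TCP position; "eef_rot": TCP orientation; "wrist_force": force on the tool from outside, world axes, zero at the start; "moment": the same for the moment, N m; "finger_gap": finger opening in mm; "finger_force": force on a finger pad.
Only numpy, scipy, OpenCV 4.12 (cv2) and the standard library are available. Lean on these libraries where they do the work, as an engineer would, in place of code of your own. Each camera call takes 0.05 s, during which the arm holds its last target. There are 200 camera calls.

### The job

Two index slides lie on the desk; work on the one that carries the cone-shaped reducer. Pull its black plunger grip straight up, twist it counter-clockwise (from above) as far as it goes so that it stays out, slide the carriage to the far end of its base, then twist the grip back so that the plunger drops fully home and locks, and let go. Leave the other slide, which carries the flat disc, alone.

Things in the scene. Friction and masses are not known exactly. Their poses are not given: they have to be found in the camera images.
- cone_grip (a point): Centre of the black bar grip (46 long, 13 thick, 28 mm tall) of the plunger on the slide with the cone-shaped reducer; 79 mm over the desk when locked. Axes turn with the grip: x along its length, y across its thickness (pinch it so), z up. When locked, +x is the sliding direction. Under it: a 9 mm neck, then a steel guide block 32x32 mm, its top 26 mm under the locked point. May be held throughout.
- cone_base: Fixed base plate (260 x 90 mm) of that slide, with end stops; origin under its centre, on the desk; +x points to the far end, away from the robot (within 18 degrees of world x). The grip stands 80 mm before the origin at the start. The metal reducer (55 wide, top 87 mm over the desk) is clamped on the carriage 92 mm beyond the grip. The carriage may be pushed along by the grip.
- cone_pull (a joint): How far the plunger is pulled up, m: 0 locked, 0.019 highest stop. A spring draws it down with 4.5 N (locked) to 7.5 N. Below 0.0125 a cross-pin in the slot of the guide block stops the grip from twisting; pull to about 0.016 to twist. Twisted and let go, it rests on the block at about 0.0125, its pin clear of the base.
- cone_twist (a joint): Twist of the grip, rad: 0 in line with the slide (locked), growing counter-clockwise seen from above, to a stop at 1.4. Turned back to within about 0.1 of 0, the plunger can drop into its slot. Light friction.
- cone_slide (a joint): Travel of the carriage, m: 0 at the start station (near end), 0.070 at the far station, whose hole is 4 mm wider than the pin; end stop at 0.071. Blocked while the plunger is locked; when it is out, friction is 1.5 N.
- disc_grip (a point): The same point on the other, identical slide, which carries a flat round blank flange (55 wide, 9 mm tall) and is locked at its near end. It must not be moved.

How it is judged (in metres and radians):
On the way, in this order (a step that is already met when the one before it is completed fails the run):
1. the plunger of the reducer's slide is pulled up and twisted so that it is held out (value of joint cone_pull above 0.01 m and value of joint cone_twist above 0.7 rad and value of joint cone_slide below 0.02 m), for 0.2 s.
2. the carriage is at the far end with the plunger still twisted out (value of joint cone_slide above 0.06 m and value of joint cone_pull above 0.01 m and value of joint cone_twist above 0.7 rad), for 0.1 s.
At the end, for the whole second after the job is handed in: The reducer's carriage stands at the far station (slid more than 60 mm), its plunger down in the hole (within 4 mm of fully home) and its grip turned back in line with the slide (within 0.25 rad) (value of joint cone_slide above 0.06 m and value of joint cone_pull below 0.004 m and value of joint cone_twist below 0.25 rad); the robot touches nothing.
It fails at once if the grip of the other slide is moved by more than 6 mm (distance of disc_grip from where it was at the start of the episode above 0.006 m).
It also fails if it takes over 45 s, if anything falls off the work surface, if the arm or the gripper's body presses on something with over 40 N, if the wrist force passes 120 N, or if a joint passes its speed limit or range.

## Working session

There is one attempt and no reset: what is moved stays moved. The work goes in short steps, Python scripts to look and compute and a tool call to move; the robot and the scene stay as the last step left them, time stands still between calls to the robot, and variables do not carry over. Pictures are saved under pics/ and viewed, at most 10 in all, crops included, and the job is handed in when it is done.

Besides the shell and the picture viewer there is one more tool, called after "Request:" by a JSON object that holds its "api" and its "payload", one argument or row to a line. jog_arm: Moves the arm, as the interface text tells. Its arguments: {"type":"object","properties":{"plan":{"type":"array"},"claw":{"type":"number"},"force":{"type":"number"}},"required":["plan"]}

```bash
mkdir -p pics; python3 - <<'E'
from cell import manip,camera,get_calibration
import cv2,numpy as np
ims=[]
for n in("top","side"):
    p,d=camera(n);np.savez(f"{n}.npz",p=p,d=d);print(n,get_calibration(n));cv2.imwrite(f"pics/{n}0.png",p[:,:,::-1])
print(manip.read_state())
E
```

```text
top {'fx': 474.7985867348167, 'fy': 474.7985867348167, 'cx': 256.181182403284, 'cy': 191.6156190838154, 'origin': array([322.00338646, 193.5169639 , 935.0410612 ]), 'attitude': array([-2.92305076,  0.00486336, -1.57184827])}
side {'fx': 402.52114291710683, 'fy': 402.52114291710683, 'cx': 255.83869987289103, 'cy': 190.06296798783652, 'origin': array([ 418.28519942, -508.02439775,  558.8957725 ]), 'attitude': array([-2.1987575 ,  0.00318922, -0.09968156])}
{'clock': 0.1, 'joints': array([ 1.17238913e+00,  3.00393111e-01,  1.52152083e+00, -1.19908016e-05,
        1.32069960e+00, -6.66218194e-02]), 'qd': array([ 0.0017363 , -0.00142448, -0.00310542, -0.0016635 ,  0.0003636 ,
       -0.00052417]), 'effort': array([ 2.11950828e-03, -5.32649624e+01, -3.53285766e+01,  7.09657255e-02,
        2.34694808e-02, -7.19243758e-05]), 'eef_pos': array([179.07743552, 519.7797526 , 204.95459504]), 'eef_rot': array([-3.14057325e+00, -5.63743053e-05,  2.80981022e+00]), 'wrist_force': array([-0.61721552, -0.07835139, -0.42933227]), 'moment': array([-0.00823895,  0.04309894,  0.05227843]), 'finger_force': 0.0, 'finger_gap': 93.72456333546332}
```

View pics/top0.png

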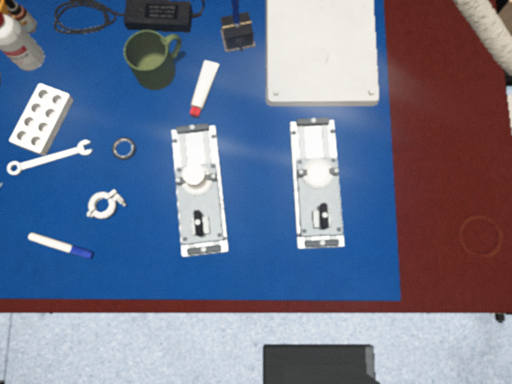

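View pics/side0.png

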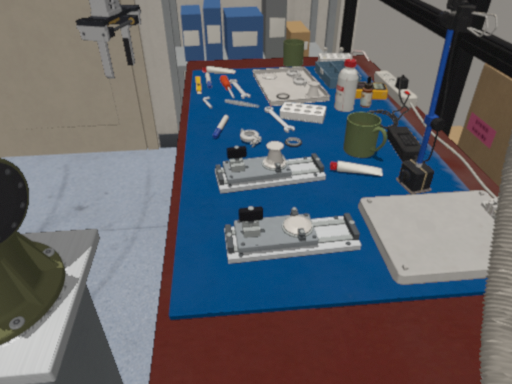

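Top view: the left slide (col ~200, rows 125–255) carries the cone, with its black grip near (200,222). The right one (col ~318) carries the disc. In the side view the cone slide is the farther one, grip near (236,153).

```bash
cat > h.py <<'E'
import numpy as np,cv2
from cell import get_calibration
from scipy.spatial.transform import Rotation as R
def ray(n,uv,z):
    c=get_calibration(n);uv=np.atleast_2d(uv).astype(float)
    d=np.c_[(uv[:,0]-c['cx'])/c['fx'],(uv[:,1]-c['cy'])/c['fy'],np.ones(len(uv))]@R.from_euler('xyz',c['attitude']).as_matrix().T
    o=c['origin'];return o+d*((z-o[2])/d[:,2])[:,None]
def cloud(n,d):
    c=get_calibration(n);v,u=np.mgrid[:d.shape[0],:d.shape[1]]
    P=np.stack([(u-c['cx'])/c['fx']*d,(v-c['cy'])/c['fy']*d,d],-1)
    return P@R.from_euler('xyz',c['attitude']).as_matrix().T+c['origin']
E
python3 - <<'E'
from h import *
out=[]
for n,(u0,u1,v0,v1) in dict(top=(165,235,115,265),side=(205,335,135,195)).items():
    z=np.load(n+'.npz');p,d=z['p'],z['d'];P=cloud(n,d)
    m=np.zeros(d.shape,np.uint8);m[v0:v1,u0:u1]=(p.max(2)<70)[v0:v1,u0:u1]
    k,l,s,c=cv2.connectedComponentsWithStats(m)
    for i in range(1,k):
        if s[i,4]>15:
            q=P[(l==i)&(d>0)];top=q[q[:,2]>80]
            print(n,s[i],c[i].round(1),np.median(q,0).round(),np.percentile(q[:,2],[5,95]).round(),len(top),top.mean(0).round(1) if len(top) else '')
            if len(top)>8: print('   ',top.min(0).round(1),top.max(0).round(1),cv2.minAreaRect(top[:,:2].astype(np.float32)))
z=np.load('top.npz');p,d=z['p'],z['d'];P=cloud('top',d)
# base plate: non-blue, not desk
m=np.zeros(d.shape,np.uint8);m[115:265,165:240]=((P[...,2]>5)&(d>0))[115:265,165:240]
q=P[m>0];print('base',len(q),cv2.minAreaRect(q[:,:2].astype(np.float32)))
m2=m.astype(bool)&(P[...,2]>80);q=P[m2];print('high',q.mean(0));
cv2.imwrite('pics/c1.png',np.hstack([cv2.resize(p[115:265,165:240,::-1],(300,600),interpolation=2),cv2.resize(np.load('side.npz')['p'][130:200,205:335,::-1],(480,258),interpolation=2).copy() if 0 else np.vstack([cv2.resize(np.load('side.npz')['p'][130:200,205:335,::-1],(480,258),interpolation=2),np.zeros((342,480,3),np.uint8)])]))
E
```

```text
top [195 212   6   7  35] [197.4 214.9] [466. 304.  92.] [90. 95.] 34 [466.5 303.2  92.2]
    [460.6 298.3  88.9] [471.8 307.7  95.8] ((466.2014465332031, 303.0028076171875), (11.17470645904541, 9.332841873168945), 0.18448230624198914)
top [196 223   7  13  59] [199.1 229.8] [439. 300.  92.] [88. 94.] 58 [439.8 299.7  91.4]
    [431.1 294.7  83.2] [452.1 305.4  94.7] ((441.2672424316406, 300.2905578613281), (20.592973709106445, 9.771349906921387), 6.922179222106934)
side [227 146  20  13 199] [236.3 152.4] [451. 297.  83.] [70. 92.] 121 [451.2 298.2  87.5]
    [430.2 292.5  80. ] [472.9 309.3  94. ] ((451.73876953125, 299.834716796875), (43.68172836303711, 12.784634590148926), 8.787154197692871)
side [312 156  11  15  35] [316.9 164.2] [649. 311.  27.] [21. 31.] 0 
base 5857 ((545.4147338867188, 305.764404296875), (290.7071838378906, 142.70254516601562), 0.41646310687065125)
high [513.34453426 309.477425    87.99595334]
```

View pics/c1.png

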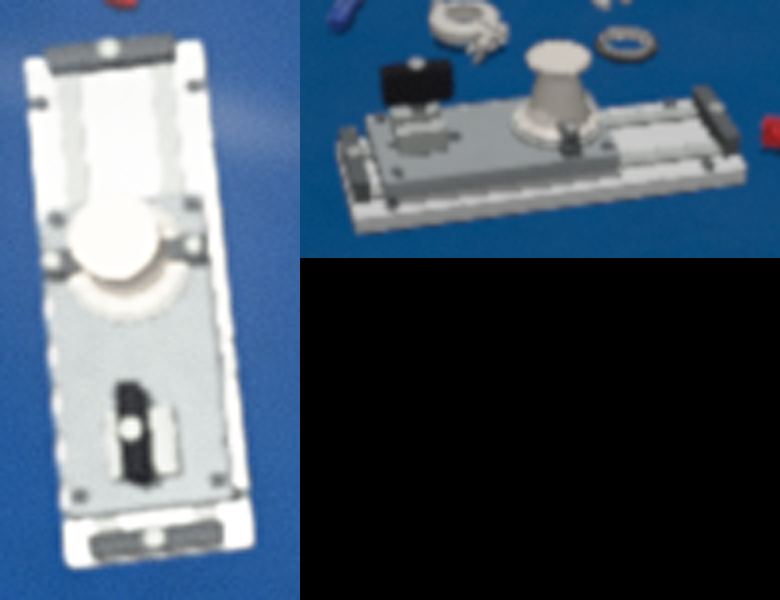

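The crop confirms the cone-shaped reducer at crop (113,238), the grip at (133,435), and the base corners at (65,565), (253,545), (27,60), (205,42). I'll get the yaw from these.

```bash
python3 - <<'E'
from h import *
uv=np.array([[65,565],[253,545],[27,60],[205,42]])/4-.4+[165,115]
q=ray('top',uv,12)[:,:2];c=q.mean(0);print(q.round(),c)
for a,b in((0,2),(1,3)): v=q[b]-q[a];print(np.hypot(*v),np.degrees(np.arctan2(v[1],v[0])))
print(np.hypot(*(q[0]-q[1])))
cone=ray('top',np.array([113,238])/4-.4+[165,115],87)[0];g=ray('top',np.array([133,435])/4-.4+[165,115],93)[0]
v=(cone-g)[:2];print(cone,g,np.hypot(*v),np.degrees(np.arctan2(v[1],v[0])))
y=np.arctan2(*(q[2]+q[3]-q[0]-q[1])[::-1]);print(np.degrees(y),c-80*np.array([np.cos(y),np.sin(y)]))
E
```

```text
[[400. 344.]
 [410. 253.]
 [658. 372.]
 [667. 281.]] [533.64987567 312.22180783]
259.3114742036231 6.225180168439736
259.27098553567214 6.1435857858064375
91.3467072007184
[543.72119817 314.31877145  87.        ] [451.01266487 301.96111551  93.        ] 93.52851868249681 7.592529097722853
6.18438616239128 [454.11544701 303.60353321]
```

Request:
{"api": "jog_arm", "payload": {
  "plan": [0.273, -0.218, -0.055, 0, 0, -154.7, 0.273, -0.218, -0.055, 0, 0, -154.7, 0.273, -0.218, -0.055, 0, 0, -154.7, 0.273, -0.218, -0.055, 0, 0, -154.7, 0.273, -0.218, -0.055, 0, 0, -154.7, 0.273, -0.218, -0.055, 0, 0, -154.7, 0.273, -0.218, -0.055, 0, 0, -154.7, 0.273, -0.218, -0.055, 0, 0, -154.7, 0.273, -0.218, -0.055, 0, 0, -154.7, 0.273, -0.218, -0.055, 0, 0, -154.7, 0.273, -0.218, -0.055, 0, 0, -154.7, 0.273, -0.218, -0.055, 0, 0, -154.7, 0.273, -0.218, -0.055, 0, 0, -154.7, 0.273, -0.218, -0.055, 0, 0, -154.7, 0.273, -0.218, -0.055, 0, 0, -154.7, 0.273, -0.218, -0.055, 0, 0, -154.7, 0.273, -0.218, -0.055, 0, 0, -154.7, 0.273, -0.218, -0.055, 0, 0, -154.7, 0.273, -0.218, -0.055, 0, 0, -154.7, 0.273, -0.218, -0.055, 0, 0, -154.7],
  "claw": 0.05,
  "force": 20
}}

```text
clock: 2.1
eef_pos: [452.1, 302.0, 150.3]
eef_rot: [3.142, 0.0, 0.114]
wrist_force: [0.2, -0.4, -0.0]
finger_gap: 50.0
finger_force: 0.0
```

```bash
python3 - <<'E'
from cell import manip,camera
import cv2
s=manip.read_state();print(s['clock'],s['joints'].round(3),s['eef_pos'],s['eef_rot'],s['wrist_force'],s['finger_gap'])
p,d=camera('side');cv2.imwrite('pics/s1.png',cv2.resize(p[60:200,160:350,::-1],(760,560),interpolation=2))
E
```

```text
2.1 [0.521 0.337 1.605 0.    1.2   1.978] [452.06436125 301.96389115 150.25167722] [3.14150132e+00 3.78321090e-04 1.14364398e-01] [ 0.23353022 -0.35513286 -0.02351966] 50.030840631831765
```

View pics/s1.png

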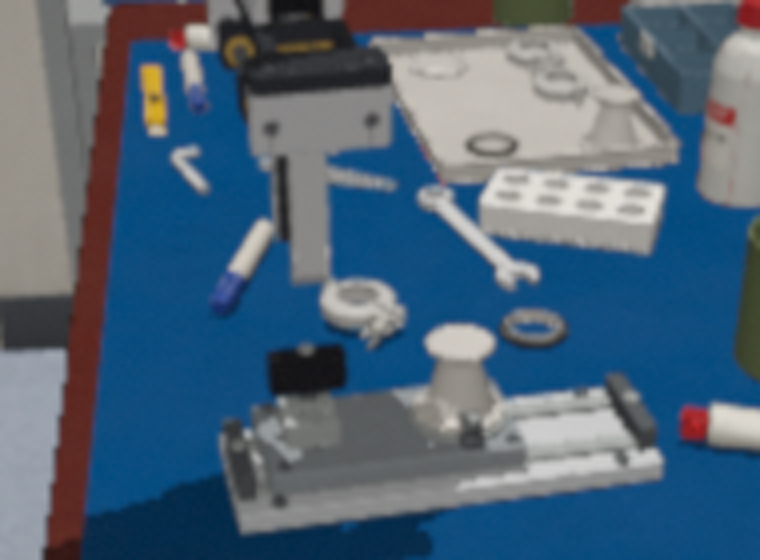

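The fingertips (crop ~310,280) hang in line above the grip (307,370). I'll go down and close.

Request:
{"api": "jog_arm", "payload": {
  "plan": [0, 0, -0.03, 0, 0, 0, 0, 0, -0.06, 0, 0, 0, 0, 0, -0.08, 0, 0, 0, 0, 0, -0.089, 0, 0, 0, 0, 0, -0.089, 0, 0, 0, 0, 0, -0.089, 0, 0, 0]
}}

```text
clock: 2.75
eef_pos: [452.6, 302.3, 62.4]
eef_rot: [-3.141, -0.001, 0.111]
wrist_force: [-0.1, -0.9, -0.1]
finger_gap: 50.3
finger_force: 0.0
```

Request:
{"api": "jog_arm", "payload": {
  "plan": [0, 0, 0, 0, 0, 0, 0, 0, 0, 0, 0, 0, 0, 0, 0, 0, 0, 0, 0, 0, 0, 0, 0, 0, 0, 0, 0, 0, 0, 0, 0, 0, 0, 0, 0, 0, 0, 0, 0, 0, 0, 0, 0, 0, 0, 0, 0, 0],
  "claw": 0.005,
  "force": 25
}}

```text
clock: 3.55
eef_pos: [452.2, 302.4, 61.6]
eef_rot: [-3.141, -0.0, 0.11]
wrist_force: [-2.2, 5.9, 0.8]
finger_gap: 13.0
finger_force: 25.0
```

Request:
{"api": "jog_arm", "payload": {
  "plan": [0, 0.0005, 0.004, 0, 0, 0, 0, 0.0005, 0.008, 0, 0, 0, 0, 0.0005, 0.012, 0, 0, 0, 0, 0.0005, 0.0165, 0, 0, 0, 0, 0.0005, 0.0165, 0, 0, 0, 0, 0.0005, 0.0165, 0, 0, 0]
}}

```text
clock: 4.15
eef_pos: [452.0, 302.4, 77.7]
eef_rot: [3.142, 0.0, 0.11]
wrist_force: [0.9, 5.6, -7.0]
finger_gap: 13.2
finger_force: 25.0
```

Request:
{"api": "jog_arm", "payload": {
  "plan": [0, 0.0005, 0, 0, 0, 6, 0, 0.0005, 0, 0, 0, 12, 0, 0.0005, 0, 0, 0, 18, 0, 0.0005, 0, 0, 0, 24, 0, 0.0005, 0, 0, 0, 30, 0, 0.0005, 0, 0, 0, 30]
}}

```text
clock: 4.75
eef_pos: [452.2, 302.3, 77.5]
eef_rot: [3.141, 0.001, 0.635]
wrist_force: [2.8, -1.2, -6.9]
finger_gap: 12.9
finger_force: 25.0
```

Request:
{"api": "jog_arm", "payload": {
  "plan": [0, 0, 0, 0, 0, 6, 0, 0, 0, 0, 0, 12, 0, 0, 0, 0, 0, 18, 0, 0, 0, 0, 0, 24, 0, 0, 0, 0, 0, 30, 0, 0, 0, 0, 0, 36, 0, 0, 0, 0, 0, 42, 0, 0, 0, 0, 0, 48, 0, 0, 0, 0, 0, 48, 0, 0, 0, 0, 0, 48]
}}

```text
clock: 5.75
eef_pos: [452.9, 302.1, 77.8]
eef_rot: [3.14, 0.001, 1.468]
wrist_force: [6.6, -3.7, -7.4]
finger_gap: 12.8
finger_force: 25.0
```

```bash
python3 - <<'E'
from cell import manip,camera
import cv2
s=manip.read_state();print(s['clock'],s['joints'].round(3),s['eef_pos'],s['eef_rot'],s['wrist_force'],s['moment'])
p,d=camera('side');cv2.imwrite('pics/s2.png',cv2.resize(p[60:200,160:350,::-1],(760,560),interpolation=2))
E
```

```text
5.75 [ 0.522  0.427  1.666 -0.002  1.048  0.626] [452.8831741  302.1077333   77.81354881] [3.14021337e+00 1.27899850e-03 1.46765746e+00] [ 6.59842325 -3.66206612 -7.43952614] [-0.85250259 -1.55821176  0.00572801]
```

View pics/s2.png

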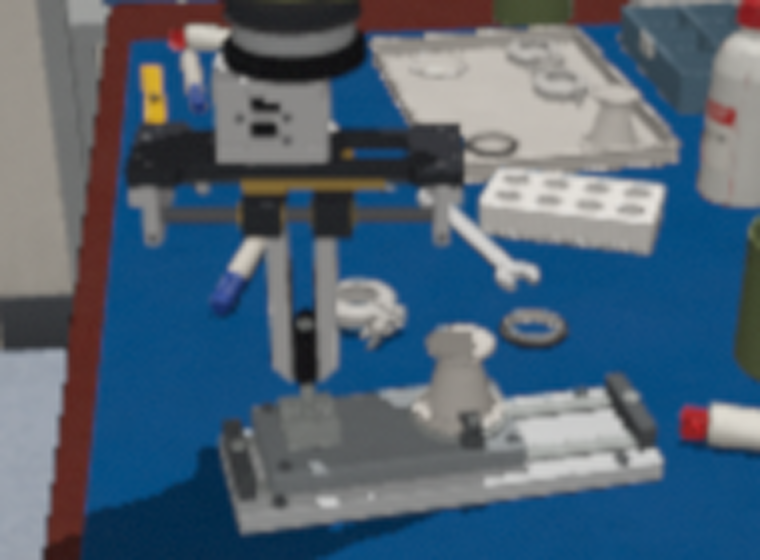

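The grip is twisted across the slide and raised (crop ~305,345). Now I'll slide the carriage.

Request:
{"api": "jog_arm", "payload": {
  "plan": [0.006, 0.0007, 0, 0, 0, 0, 0.013, 0.0014, 0, 0, 0, 0, 0.02, 0.0022, 0, 0, 0, 0, 0.027, 0.003, 0, 0, 0, 0, 0.034, 0.0038, 0, 0, 0, 0, 0.04, 0.0044, 0, 0, 0, 0, 0.04, 0.0044, 0, 0, 0, 0]
}}

```text
clock: 6.5
eef_pos: [492.9, 306.9, 77.5]
eef_rot: [-3.142, 0.001, 1.47]
wrist_force: [1.6, -6.3, -7.1]
finger_gap: 13.1
finger_force: 25.0
```

Request:
{"api": "jog_arm", "payload": {
  "plan": [0.007, 0.0005, 0, 0, 0, 0, 0.014, 0.001, 0, 0, 0, 0, 0.02, 0.0016, 0, 0, 0, 0, 0.026, 0.0022, 0, 0, 0, 0, 0.03, 0.0027, 0, 0, 0, 0, 0.03, 0.0027, 0, 0, 0, 0, 0.03, 0.0027, 0, 0, 0, 0]
}}

```text
clock: 7.2
eef_pos: [522.5, 310.2, 78.1]
eef_rot: [3.141, -0.0, 1.471]
wrist_force: [1.6, -2.6, -7.8]
finger_gap: 12.8
finger_force: 25.0
```

Request:
{"api": "jog_arm", "payload": {
  "plan": [0.001, 0, 0, 0, 0, 0, 0.002, 0, 0, 0, 0, 0, 0.002, 0, 0, 0, 0, 0]
}}

```text
clock: 7.5
eef_pos: [524.0, 310.2, 77.9]
eef_rot: [-3.141, -0.0, 1.471]
wrist_force: [-1.5, -1.5, -8.3]
finger_gap: 12.8
finger_force: 25.0
```

Request:
{"api": "jog_arm", "payload": {
  "plan": [0.001, 0, 0, 0, 0, 0, 0.001, 0, 0, 0, 0, 0, 0.001, 0, 0, 0, 0, 0]
}}

```text
clock: 7.8
eef_pos: [524.3, 310.2, 77.6]
eef_rot: [-3.14, 0.0, 1.471]
wrist_force: [-5.2, -0.3, -7.1]
finger_gap: 12.6
finger_force: 25.0
```

Request:
{"api": "jog_arm", "payload": {
  "plan": [-0.0018, 0, 0, 0, 0, 0, -0.0018, 0, 0, 0, 0, -6, -0.0018, 0, 0, 0, 0, -12, -0.0018, 0, 0, 0, 0, -18, -0.0018, 0, 0, 0, 0, -24, -0.0018, 0, 0, 0, 0, -30, -0.0018, 0, 0, 0, 0, -36, -0.0018, 0, 0, 0, 0, -42, -0.0018, 0, 0, 0, 0, -48, -0.0018, 0, 0, 0, 0, -54, -0.0018, 0, 0, 0, 0, -60, -0.0018, 0, 0, 0, 0, -66, -0.0018, 0, 0, 0, 0, -72, -0.0018, 0, 0, 0, 0, -78, -0.0018, 0, 0, 0, 0, -78, -0.0018, 0, 0, 0, 0, -78]
}}

```text
clock: 9.4
eef_pos: [523.1, 310.8, 78.1]
eef_rot: [-3.14, -0.0, 0.113]
wrist_force: [-2.4, 3.9, -8.0]
finger_gap: 12.9
finger_force: 25.0
```

Now I'll lower it with the grip held, watching the force.

Request:
{"api": "jog_arm", "payload": {
  "plan": [0, 0, -0.003, 0, 0, 0, 0, 0, -0.006, 0, 0, 0, 0, 0, -0.009, 0, 0, 0, 0, 0, -0.012, 0, 0, 0, 0, 0, -0.0145, 0, 0, 0, 0, 0, -0.0145, 0, 0, 0, 0, 0, -0.0145, 0, 0, 0]
}}

```text
clock: 10.1
eef_pos: [523.1, 310.9, 63.7]
eef_rot: [-3.14, -0.0, 0.113]
wrist_force: [-4.4, 4.5, -4.9]
finger_gap: 12.8
finger_force: 25.0
```

Request:
{"api": "jog_arm", "payload": {
  "plan": [0, 0, -0.0015, 0, 0, 0, 0, 0, -0.0025, 0, 0, 0, 0, 0, -0.0025, 0, 0, 0]
}}

```text
clock: 10.4
eef_pos: [523.3, 310.9, 61.8]
eef_rot: [-3.14, -0.001, 0.113]
wrist_force: [-5.9, 4.5, -1.5]
finger_gap: 12.9
finger_force: 25.0
```

Request:
{"api": "jog_arm", "payload": {
  "plan": [0, 0, 0, 0, 0, 0, 0, 0, 0, 0, 0, 0, 0, 0, 0, 0, 0, 0, 0, 0, 0, 0, 0, 0, 0, 0, 0, 0, 0, 0],
  "claw": 0.05
}}

```text
clock: 10.9
eef_pos: [523.5, 310.1, 61.1]
eef_rot: [-3.141, -0.0, 0.11]
wrist_force: [-0.1, -0.9, 0.2]
finger_gap: 48.2
finger_force: 0.0
```

Request:
{"api": "jog_arm", "payload": {
  "plan": [0, 0, 0.03, 0, 0, 0, 0, 0, 0.07, 0, 0, 0, 0, 0, 0.11, 0, 0, 0, 0, 0, 0.14, 0, 0, 0, 0, 0, 0.14, 0, 0, 0, 0, 0, 0.14, 0, 0, 0]
}}

```text
clock: 11.5
eef_pos: [523.4, 310.1, 200.9]
eef_rot: [-3.141, -0.001, 0.11]
wrist_force: [-0.3, -0.3, 0.2]
finger_gap: 49.9
finger_force: 0.0
```

```bash
python3 - <<'E'
from h import *
from cell import manip,camera
s=manip.read_state();print(s['clock'],s['eef_pos'],s['wrist_force'],s['finger_gap'])
p,d=camera('side');cv2.imwrite('pics/s3.png',cv2.resize(p[60:200,160:350,::-1],(760,560),interpolation=2))
P=cloud('side',d);m=(p.max(2)<70)&(d>0)&(np.abs(P[...,0]-523)<40)&(np.abs(P[...,1]-308)<25)&(P[...,2]>50)&(P[...,2]<115)
q=P[m];print(len(q),np.percentile(q[:,2],[2,98]),cv2.minAreaRect(q[:,:2].astype(np.float32)))
E
```

```text
11.5 [523.37142316 310.05809025 200.90554545] [-0.25822757 -0.34080631  0.17499955] 49.85347586287999
205 [66.21535038 93.05983692] ((522.1975708007812, 309.37384033203125), (43.61234664916992, 16.821739196777344), 0.20923343300819397)
```

View pics/s3.png

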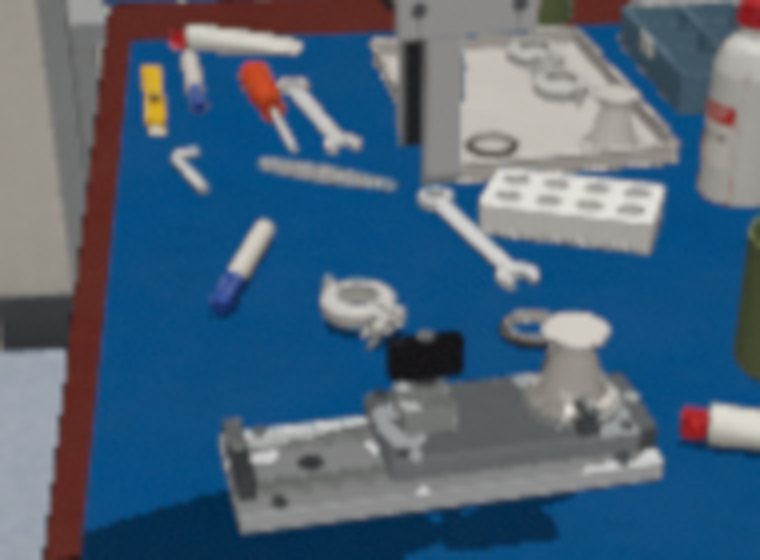

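The carriage is at the far end. The grip at crop (425,355) is in line with the slide, and its measured height of 66–93 mm matches the locked 65–93 mm. The arm is clear of it.

```bash
python3 -c "
from cell import manip
print(manip.sign_off())"
```

```text
the job is handed in; nothing more can be done
None
```

The job is handed in: the cone slide's carriage stands at its far station with the plunger dropped home and the grip in line, the gripper is clear, and the disc slide was never approached (the sign-off gave no verdict).

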